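# Sweep up the mortar crumbs, then hold the belt tensioner back

## Task

Pick up the wooden scraper block and, with it in the gripper, sweep the three broken mortar pieces lying in front of the belt tensioner along the bench until all are inside the yellow scrap bay (sweep them, do not lift them). Then, with the same block, push the roller on the red spring-loaded tensioner arm back until the brass pawl clicks in behind the arm, and just a little farther so that the block and not the pawl carries the spring, but without driving the arm to its end stop. Finish like that, still gripping the block and holding the arm pressed back; leave the two aluminium tins where they are.

Things in the scene. Friction and masses are not known exactly. Their poses are not given: they have to be found in the camera images.
- block_mid (a point): Centre of the loose wooden scraper block, a plain brown bar 40 x 110 x 28 mm (its length along its own y axis; both ends alike), 0.11 kg, lying flat on the bench at the right of the work: this point is 14 mm above its underside. At the start its length points away from the robot, within 0.8 rad.
- chip0_mid (a point): Middle of the first loose grey piece of broken mortar, about 28 x 23 x 21 mm, 25 g, this point 10 mm above its underside. The three pieces lie on the bench in a loose row across the robot's front, between the robot and the tensioner.
- chip1_mid (a point): Middle of the second grey mortar piece, about 25 x 25 x 19 mm; otherwise as the first.
- chip2_mid (a point): Middle of the third grey mortar piece, about 30 x 21 x 22 mm; otherwise as the first.
- scrap_bay: Fixed yellow three-sided scrap bay at the left. Origin: on the bench in the middle of its open mouth; its y axis points from the mouth inwards (roughly world +y), x across the mouth, z up. Inside: x from -90 to 90 mm, y from 0 to 120 mm; walls 4 mm thick, 32 mm high; no sill, floor level with the bench. A piece is inside when its middle is 12 mm or more past the mouth.
- tensioner: Fixed belt tensioner: grey base plate, 6 mm thick, with a red spring arm and a brass sliding pawl. Origin: on the bench under the arm's vertical pivot; x points away from the robot (within 0.25 rad), y from the pivot to the roller when the arm is at rest, z up. The plate covers x from -30 to 110 mm, y from -40 to 210 mm.
- roller (a point): On the axis of the black upright idler roller on the red arm, 24 mm above the bench. Roller 36 mm in diameter, from 12 to 52 mm above the bench (keep what pushes it clear of the 6 mm plate); its axis is 100 mm from the pivot. Pushed back it moves on that circle to the tensioner's +x, curving to its -y.
- tension_arm (a joint): Angle a of the red spring arm about its pivot: 0 at rest, grows as the roller is pushed back; stop at 0.75 rad. Roller axis at x = 100 sin a, y = 100 cos a mm in the tensioner's frame. Spring at the roller: 4 N at rest, 8 N at 0.5 rad, plus up to 6 N while lifting the pawl (0.27 to 0.38). The pawl snaps in and catches the arm at about 0.39. Wanted: 0.43 to 0.60; over 0.70 is rammed on the stop.
- pawl (a joint): Slide of the brass pawl with the black knob, near the free end of the arm: 0 fully out (under its own spring), about 0.008 m when the arm's nose pushes it back, 0 again after the click. It is not to be handled; it guides itself.
- tin_a: Bystander: small round aluminium tin, 59 mm across, 38 mm high, standing between the tensioner and the blue cabinet at the back left. (That cabinet is 240 mm high and one of its drawers stands open towards the robot, at x over 0.57 m, y 0.13 to 0.47 m: swing the arm clear of it.) Origin: centre of its underside. Leave alone.
- tin_b: Bystander: a second such aluminium tin at the right. Origin: centre of its underside. Leave alone.

How it is judged:
On the way, in this order (a step that is already met when the one before it is completed fails the run):
1. the three mortar pieces have been swept into the scrap bay while the block is held (y of chip0_mid in the frame of scrap_bay between 0.012 and 0.12 m and x of chip0_mid in the frame of scrap_bay between -0.09 and 0.09 m and height (world z) of each of chip0_mid, chip1_mid, chip2_mid below 0.035 m and y of chip1_mid in the frame of scrap_bay between 0.012 and 0.12 m and x of chip1_mid in the frame of scrap_bay between -0.09 and 0.09 m and y of chip2_mid in the frame of scrap_bay between 0.012 and 0.12 m and x of chip2_mid in the frame of scrap_bay between -0.09 and 0.09 m and contact force between the fingers and block above 2 N), for 0.2 s.
2. the block has pushed the arm back past the pawl's click (value of joint tension_arm between 0.43 and 0.6 rad and value of joint pawl below 0.003 m and contact force between block and tension_arm above 2 N and contact force between the fingers and block above 2 N), for 0.2 s.
At the end, for the whole second after the job is handed in: Ends holding: block gripped (over 2 N) and pressing the arm (over 2 N) steadily at 0.43 to 0.60 rad, pawl sprung out again (under 3 mm) and not carrying it; all three mortar pieces in the scrap bay, middles at least 12 mm past its mouth, between its walls (all of step 2 and y of chip0_mid in the frame of scrap_bay between 0.012 and 0.12 m and x of chip0_mid in the frame of scrap_bay between -0.09 and 0.09 m and height (world z) of each of chip0_mid, chip1_mid, chip2_mid below 0.035 m and y of chip1_mid in the frame of scrap_bay between 0.012 and 0.12 m and x of chip1_mid in the frame of scrap_bay between -0.09 and 0.09 m and y of chip2_mid in the frame of scrap_bay between 0.012 and 0.12 m and x of chip2_mid in the frame of scrap_bay between -0.09 and 0.09 m and velocity of joint tension_arm between -0.1 and 0.1 rad/s); the arm keeps its last pose, push and grip.
It fails at once if a mortar piece is lifted off the bench (height (world z) of any of chip0_mid, chip1_mid, chip2_mid above 0.06 m).
It fails at once if a mortar piece is pushed by the gripper while the block is not held ((contact force between the fingers and chip0 above 0.5 N and contact force between the fingers and block below 0.2 N) or (contact force between the fingers and chip1 above 0.5 N and contact force between the fingers and block below 0.2 N) or (contact force between the fingers and chip2 above 0.5 N and contact force between the fingers and block below 0.2 N)).
It fails at once if the arm is rammed against its end stop (value of joint tension_arm above 0.7 rad).
It fails at once if an aluminium tin is knocked away (distance of any of tin_a, tin_b from where it was at the start of the episode above 0.03 m).
It also fails if it takes over 58 s, if anything falls off the work surface, if the arm or the gripper's body presses on something with over 40 N, if the wrist force passes 120 N, or if a joint passes its speed limit or range.

## Robot

A 6-joint arm with a two-finger parallel gripper is mounted at the origin on a cart in front of the work surface, level with it; the furniture and walls round the work are solid. World frame = base frame: x ahead of the robot, y to its left, z up, the work surface at z = 0. Lengths are in m, angles in rad, forces in N, time in s.
With the tool pointing down it reaches from about 0.425 to 0.95 m from the base axis. Payload 3.5 kg.
Tool frame: the origin (TCP) lies at the very end of the fingers, on their centre line; the grasp point (between the pads) lies 19 mm behind it (manip.tcp_to_grasp is the distance from the TCP to the grasp point, in m); z points along the fingers, y is the line along which they close (so a half turn about z gives the same grasp; the last joint's range is limited). The gripper opens to 85 mm and grips with 20 to 120 N. Pads are 22 mm wide; open, the fingers measure 114 mm over their backs; the gripper's body (76 mm by 85 mm) begins 54 mm behind the grasp point. The pads swing forward as they close: fully open they stand 13 mm farther back than shut.
Start: joints at [0.988, 0.286, 1.577, -0, 1.279, -0.15], TCP at [0.283, 0.613, 0.231] pointing down, gripper open.
Joint ranges: [-2.77, 2.77], [-0.9, 2.22], [0.21, 2.48], [-1.53, 4.67], [0.24, 2.81], [-2.84, 2.84]. Speed limits (rad/s): [2.79, 2.79, 3.14, 3.14, 3.14, 3.14].

## Interface

Orientations are given as a unit quaternion [w, x, y, z].
In Python, from cell import manip, claw, imaging, ticket, models, readout gives the robot as it stands. Calls block until the motion is done:
- manip.move_ptp(position, orientation): joint-space move of the TCP to a pose.
- manip.movel(position, v=0.15, ori=None, max_force=None): straight line of the TCP; ori=None keeps the orientation; v is the mean speed in m/s. With max_force (N) it stops when the force on the tool has changed by that much, and returns True; else False.
- manip.goto_joints(angles): joint-space move.
- claw.set_gripper(opening, grip_force=None): opening from 0.0 (shut) to 1.0 (fully open); grip_force is the grip in N (None keeps the last); returns when the fingers have stopped.
- manip.sleep(seconds).
- manip.solve_ik(position, orientation): joint angles nearest the present ones, or None.
- imaging.snapshot(name): name is "side" or "top"; returns a dict with "image" (384x512x3 uint8, red, green, blue), "z_map" (384x512 float32, m along the optical axis (not along the pixel's ray), 0 where there is no reading), "vfov" (degrees; the focal length in pixels is half the picture's height over the tangent of half this angle, whatever the lens; pixels are square), "cx", "cy" (the principal point, pixels), "R" (3x3) and "t" (3): a world point X has camera coordinates R X + t. Camera axes: x right, y down, z forward; pixel columns grow to the right and rows downward; lengths in m; the calibration is good to about 2 mm. A picture is of the moment at which its call begins.
A pose or a line that the arm cannot do raises manip.IKError and nothing moves.
- ticket.job_done(): hands the job in; it is judged then, once.
Trained networks look in a picture, given as the dict that the camera call returned (one of the last four; its "shot" number tells which), for a name from the list of things; names that differ only in an ending like _2 or _b are one class to them, and where a whole thing is asked for, a point or a joint stands for the part that bears it (a point fixed in the world has none). Each returns a list of dicts, best first, with "confidence" (0 to 1); they miss things now and then, are a little off and sometimes report something else, mostly with a low value. They report only what shows in the picture. A call takes as long as a camera call.
- models.spot_in(picture, target): "box" ([centre column, centre row, width, height] in pixels, round what is visible of it).
Readings, each from a call of its own:
- readout.get_time(): time.
- readout.get_joints(): joint angles.
- readout.get_qd(): joint speeds.
- readout.get_effort(): joint torques, N m.
- readout.get_position(): TCP position.
- readout.get_tool_rot(): TCP orientation.
- readout.get_contact_force(): force on the tool from outside, world axes, zero at the start.
- readout.get_ft_torque(): the same for the moment, N m.
- readout.get_finger_gap(): opening from 0.0 (shut) to 1.0 (fully open).
- readout.get_finger_force(): force on a finger pad.
Only numpy, scipy, OpenCV 4.12 (cv2) and the standard library are available. Lean on these libraries where they do the work, as an engineer would, in place of code of your own. Each camera call takes 0.05 s, during which the arm holds its last target. There are 200 camera calls.

## Working session

There is one attempt and no reset: what is moved stays moved. The work goes in short steps, each a Python script; the robot and the scene stay as the last script left them, time stands still between calls to the robot, and variables do not carry over. Pictures are saved under pics/ and viewed, at most 10 in all, crops included, and the job is handed in when it is done.

```bash
ls; mkdir -p pics
cat > h.py <<'E'
import numpy as np, cv2
from cell import manip, claw, imaging, ticket, models, readout
def cloud(s):
    h,w=s["z_map"].shape; f=h/2/np.tan(np.radians(s["vfov"])/2)
    v,u=np.mgrid[:h,:w]; z=s["z_map"]
    P=np.stack([(u-s["cx"])/f*z,(v-s["cy"])/f*z,z],-1)
    W=(P-s["t"])@s["R"]; W[z==0]=np.nan
    return W
def save(s,n): cv2.imwrite(f"pics/{n}.png",cv2.cvtColor(s["image"],cv2.COLOR_RGB2BGR))
E
python3 - <<'E'
from h import *
for n in ("top","side"):
    s=imaging.snapshot(n); save(s,n+"0"); W=cloud(s); np.savez(n+"0.npz",W=W,im=s["image"])
    print(n,s["vfov"],s["cx"],s["cy"],-s["R"].T@s["t"],s["R"])
    for t in ("block_mid","chip0_mid","scrap_bay","tensioner","roller","pawl","tin_a"):
        for d in models.spot_in(s,t)[:4]:
            b=np.array(d["box"]); c,r=b[:2].round().astype(int)
            print(t,round(d["confidence"],2),b.round(),W[min(r,383),min(c,511)].round(3))
print(readout.get_time(),readout.get_tool_rot())
E
```

```text
pics
top 45.17386527346318 248.5146426499635 189.44582232224445 [ 0.32438513 -0.153605    1.34404205] [[ 0.00876373 -0.99985299  0.01473742]
 [-0.98141482 -0.0114256  -0.19155782]
 [ 0.19169804 -0.01278477 -0.98137068]]
block_mid 0.66 [290. 239.  44.  27.] [ 0.439 -0.29   0.029]
chip0_mid 0.51 [206. 234.   7.  12.] [ 0.451 -0.05   0.022]
scrap_bay 0.79 [101. 209.  55.  65.] [ 0.524  0.261 -0.   ]
scrap_bay 0.36 [204. 235.   6.   9.] [ 0.449 -0.044  0.018]
tensioner 0.67 [228. 158.  84.  46.] [ 0.681 -0.109  0.007]
tensioner 0.64 [204. 234.   9.  12.] [ 0.452 -0.044  0.018]
tensioner 0.54 [287. 240.  39.  28.] [ 0.436 -0.282  0.025]
roller 0.57 [232. 169.  61.  13.] [ 0.642 -0.122  0.027]
tin_a 0.78 [162. 142.  21.  22.] [0.719 0.085 0.037]
tin_a 0.57 [379. 225.  23.  17.] [ 0.481 -0.544  0.037]
side 57.18262999323002 251.779453979538 189.521578489636 [-0.35923401 -0.57076384  0.55676531] [[ 0.38505727 -0.922655   -0.02094412]
 [-0.42094159 -0.15538776 -0.89367937]
 [ 0.82130328  0.352934   -0.44821705]]
block_mid 0.75 [270. 224.  34.  22.] [ 0.427 -0.286  0.029]
chip0_mid 0.58 [198. 210.   8.  11.] [ 0.442 -0.045  0.018]
scrap_bay 0.62 [134. 187.  68.  35.] [0.529 0.275 0.002]
tensioner 0.7 [244. 184.  79.  30.] [ 0.639 -0.113  0.029]
roller 0.74 [204. 170.  17.  19.] [0.706 0.083 0.025]
roller 0.63 [250. 182.  44.  19.] [ 0.7   -0.109  0.008]
pawl 0.55 [228. 176.  12.  10.] [ 0.682 -0.03   0.027]
tin_a 0.63 [370. 236.  28.  25.] [ 0.455 -0.55   0.036]
tin_a 0.53 [207. 168.  14.  16.] [0.707 0.07  0.035]
0.8 [1.01938619e-06 2.14730357e-01 9.76673371e-01 1.42102734e-06]
```

Run:
```python
import cv2
a=cv2.imread("pics/top0.png")[110:280,60:320]
cv2.imwrite("pics/top0c.png",cv2.resize(a,None,fx=3,fy=3,interpolation=cv2.INTER_CUBIC))
```

```text
(no output)
```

View pics/top0c.png

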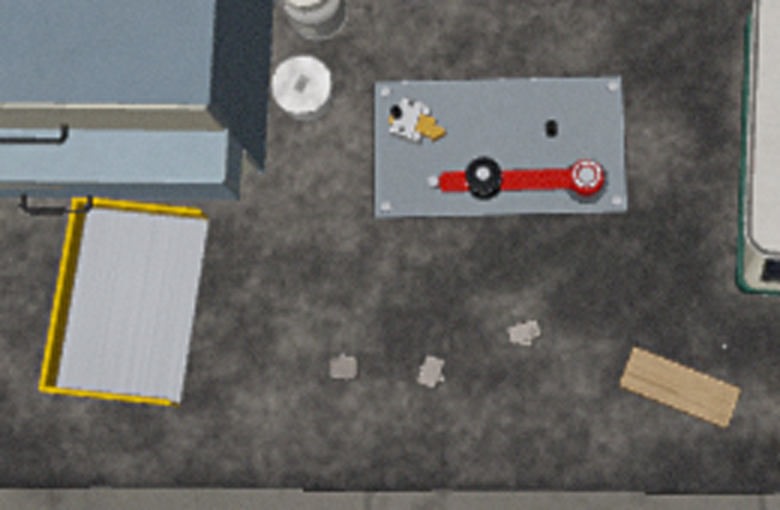

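View pics/side0.png

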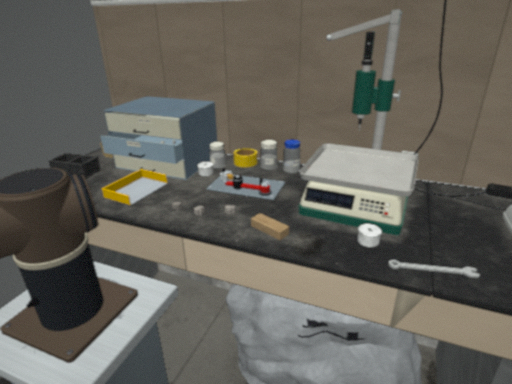

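The top crop shows the bay at crop px (130,300) with its mouth on the right edge, and chips at (343,367), (431,371) and (523,332). The block is at (680,387) with its length roughly along y, the roller at (484,178) and the pivot at (587,176). Next I'll measure these from the depth data.

Run:
```python
import numpy as np, cv2
for n in ("top","side"):
    d=np.load(n+"0.npz"); W=d["W"]; im=d["im"].astype(int); z=W[...,2]; x=W[...,0]; y=W[...,1]
    sat=im.max(-1)-im.min(-1)
    reg=lambda a,b,c,e:(x>a)&(x<b)&(y>c)&(y<e)
    m=(reg(.36,.54,-.38,-.2)&(z>.02)&(z<.04)); p=W[m][:,:2].astype(np.float32); print(n,"block",m.sum(),np.nanmedian(z[m]),cv2.minAreaRect(p))
    m=(reg(.38,.56,-.18,.06)&(z>.009)&(z<.04)).astype(np.uint8)
    k,l,st,c=cv2.connectedComponentsWithStats(m,connectivity=8)
    for i in range(1,k):
        if st[i,4]>8: q=W[l==i]; print(" chip",st[i,4],((q.min(0)+q.max(0))/2).round(3),q.mean(0).round(3),np.ptp(q,0).round(3))
    R,G,B=im[...,0],im[...,1],im[...,2]
    m=(R>150)&(G>110)&(B<90)&reg(.35,.66,.1,.42)&(z<.06); p=W[m]
    print(" yellow",m.sum(),p.min(0).round(3),p.max(0).round(3),cv2.minAreaRect(p[:,:2].astype(np.float32)))
    m=reg(.55,.85,-.28,.05)&(z<.012)&(B>R+4)&(B>105)
    k,l,st,c=cv2.connectedComponentsWithStats(m.astype(np.uint8)); i=1+st[1:,4].argmax(); p=W[l==i]
    print(" plate",len(p),cv2.minAreaRect(p[:,:2].astype(np.float32)),np.median(p[:,2]))
    m=reg(.6,.72,-.22,.03)&(z>.043)&(z<.062); k,l,st,c=cv2.connectedComponentsWithStats(m.astype(np.uint8))
    for i in range(1,k):
        if st[i,4]>5:q=W[l==i]; print(" tall",st[i,4],q.mean(0).round(3),q.min(0).round(3),q.max(0).round(3))
    m=reg(.55,.8,-.25,.05)&(R>150)&(G<70); p=W[m]; print(" red",m.sum(),p.min(0).round(3),p.max(0).round(3),cv2.minAreaRect(p[:,:2].astype(np.float32)))
```

```text
top block 568 0.026960783040446586 ((0.4862823784351349, -0.2999715209007263), (0.11005844175815582, 0.143704354763031), 66.58883666992188)
 chip 70 [ 0.491 -0.13   0.018] [ 0.491 -0.13   0.02 ] [0.021 0.029 0.018]
 chip 66 [0.457 0.041 0.018] [0.457 0.042 0.017] [0.023 0.026 0.013]
 chip 71 [ 0.453 -0.042  0.018] [ 0.453 -0.043  0.019] [0.031 0.022 0.017]
 yellow 275 [ 0.419  0.184 -0.006] [0.623 0.333 0.04 ] ((0.5225082635879517, 0.2612414062023163), (0.13783815503120422, 0.19665110111236572), 84.57936096191406)
 plate 2935 ((0.6815136075019836, -0.10339593887329102), (0.1433350145816803, 0.2481362521648407), 2.052581787109375) 0.0048881619417602525
 tall 12 [ 0.704 -0.003  0.045] [ 0.699 -0.008  0.044] [0.708 0.001 0.047]
 tall 125 [ 0.639 -0.09   0.051] [ 0.622 -0.105  0.043] [ 0.658 -0.073  0.06 ]
 red 207 [ 0.629 -0.204  0.021] [ 0.653 -0.049  0.038] ((0.6406930685043335, -0.12611445784568787), (0.023472599685192108, 0.15518975257873535), 0.1370612233877182)
side block 457 0.027694580172844995 ((0.4855673313140869, -0.29884225130081177), (0.1131020113825798, 0.15201684832572937
[... 154 characters left out ...]
024 0.014]
 chip 65 [ 0.488 -0.131  0.017] [ 0.486 -0.131  0.018] [0.023 0.031 0.015]
 yellow 464 [ 0.414  0.183 -0.001] [0.648 0.387 0.037] ((0.5306726098060608, 0.28594356775283813), (0.19307920336723328, 0.2156340777873993), 83.95588684082031)
 plate 599 ((0.6844308972358704, -0.09723815321922302), (0.1583358347415924, 0.25783663988113403), 2.6253416538238525) 0.006030082654035901
 tall 6 [ 0.701 -0.001  0.045] [ 0.698 -0.005  0.044] [0.704 0.003 0.047]
 tall 58 [ 0.633 -0.09   0.05 ] [ 0.618 -0.105  0.043] [ 0.659 -0.07   0.058]
 red 70 [ 0.624 -0.2    0.023] [ 0.645 -0.049  0.036] ((0.6355225443840027, -0.12419627606868744), (0.15066345036029816, 0.02016529254615307), 88.73908233642578)
```

```bash
cat >> h.py <<'E'
def q(psi): return [0.0,float(np.cos(psi/2)),float(np.sin(psi/2)),0.0]
def blockrect(W,lo=.018,hi=.04,box=(.36,.56,-.4,-.18)):
    x,y,z=W[...,0],W[...,1],W[...,2]
    m=((x>box[0])&(x<box[1])&(y>box[2])&(y<box[3])&(z>lo)&(z<hi)).astype(np.uint8)
    k,l,st,c=cv2.connectedComponentsWithStats(m,connectivity=4); i=1+st[1:,4].argmax()
    return cv2.minAreaRect(W[l==i][:,:2].astype(np.float32)), st[i,4]
E
python3 - <<'E'
from h import *
for n in ("top","side"):
    d=np.load(n+"0.npz"); W=d["W"]; x,y,z=W[...,0],W[...,1],W[...,2]
    print(blockrect(W))
    m=(x>.3)&(x<.7)&(y>-.45)&(y<-.2)&(z>.045)&(z<.3); p=W[m]; print("scale",p.min(0),p.max(0),p[p[:,0].argmin()],p[p[:,1].argmax()])
    for c,r in ((120,243),(129,182),(75,238),(86,179)): 
        if n=="top": print(W[r,c])
for psi in (1.16,-0.1,0.03):
  for k in (0,np.pi,-np.pi):
    for pos in ([.437,-.287,.15],[.478,-.2,.05],[.5,.24,.003],[.6,-.09,.02]):
        s=manip.solve_ik(pos,q(psi+k)); print(round(psi+k,2),pos,None if s is None else np.round(s,2))
E
```

```text
(((0.4405224919319153, -0.2799926698207855), (0.10970444977283478, 0.0405442900955677), 68.68250274658203), np.int32(550))
scale [ 0.52871432 -0.44969922  0.04524728] [ 0.69994387 -0.20017883  0.14977009] [ 0.52871432 -0.41348767  0.05262919] [ 0.64682639 -0.20017883  0.04854239]
[ 0.42511911  0.19956968 -0.00255486]
[0.60492119 0.18302678 0.00178416]
[0.43574984 0.31965626 0.02709107]
[0.6080935  0.3033057  0.02224979]
(((0.438352108001709, -0.27790147066116333), (0.11147692799568176, 0.04275348037481308), 69.25901794433594), np.int32(394))
scale [ 0.52565304 -0.44991041  0.04512746] [ 0.69985337 -0.32620683  0.14436075] [ 0.52565304 -0.42289761  0.04877632] [ 0.56220637 -0.32620683  0.14397646]
1.16 [0.437, -0.287, 0.15] [-0.78  0.03  2.02 -0.    1.09 -0.36]
1.16 [0.478, -0.2, 0.05] [-0.59  0.17  2.08 -0.    0.89 -0.18]
1.16 [0.5, 0.24, 0.003] [ 0.26  0.33  2.   -0.    0.82  0.68]
1.16 [0.6, -0.09, 0.02] [-0.32  0.39  1.87 -0.    0.88  0.09]
4.3 [0.437, -0.287, 0.15] [-0.78  0.03  2.02 -0.    1.09  2.78]
4.3 [0.478, -0.2, 0.05] None
4.3 [0.5, 0.24, 0.003] [ 0.26  0.33  2.   -0.    
[... 1049 characters left out ...]
0.77]
0.03 [0.478, -0.2, 0.05] [-0.59  0.17  2.08 -0.    0.89  0.95]
0.03 [0.5, 0.24, 0.003] [ 0.26  0.33  2.   -0.    0.82  1.81]
0.03 [0.6, -0.09, 0.02] [-0.32  0.39  1.87 -0.    0.88  1.22]
3.17 [0.437, -0.287, 0.15] [-0.78  0.03  2.02 -0.    1.09 -2.38]
3.17 [0.478, -0.2, 0.05] [-0.59  0.17  2.08 -0.    0.89 -2.19]
3.17 [0.5, 0.24, 0.003] [ 0.26  0.33  2.   -0.    0.82 -1.34]
3.17 [0.6, -0.09, 0.02] [-0.32  0.39  1.87 -0.    0.88 -1.92]
-3.11 [0.437, -0.287, 0.15] [-0.78  0.03  2.02 -0.    1.09 -2.38]
-3.11 [0.478, -0.2, 0.05] [-0.59  0.17  2.08 -0.    0.89 -2.19]
-3.11 [0.5, 0.24, 0.003] [ 0.26  0.33  2.   -0.    0.82 -1.34]
-3.11 [0.6, -0.09, 0.02] [-0.32  0.39  1.87 -0.    0.88 -1.92]
```

Run:
```python
from h import *
c=(.4395,-.279); psi=1.20
claw.set_gripper(1.0)
manip.movel([.26,.45,.22],v=.25)
manip.move_ptp([*c,.10],q(psi))
manip.movel([*c,.004],v=.1,max_force=8)
print(readout.get_position())
claw.set_gripper(0.0,60)
print(readout.get_finger_gap(),readout.get_finger_force(),readout.get_time())
manip.movel([*c,.02],v=.1)
print(readout.get_contact_force())
for n in("top","side"):
    s=imaging.snapshot(n); save(s,n+"1"); W=cloud(s); print(blockrect(W,.03,.055))
```

```text
[ 0.4400256  -0.27948439  0.00469441]
0.4571247046836721 62.80871272087097 6.1083
[ 0.67428678 -0.75347798 -1.68193965]
(((0.5360214710235596, -0.3641306459903717), (0.06938733905553818, 0.022554626688361168), 67.72586822509766), np.int32(100))
(((0.4353666305541992, -0.28116676211357117), (0.10762451589107513, 0.0669298768043518), 53.75477981567383), np.int32(380))
```

Run:
```python
import cv2
a=cv2.resize(cv2.imread("pics/top1.png")[170:300,170:370],None,fx=3.5,fy=3.5)[:400]
b=cv2.resize(cv2.imread("pics/side1.png")[150:280,170:370],None,fx=2,fy=2)
cv2.imwrite("pics/m1.png",cv2.resize(cv2.imread("pics/side1.png")[140:280,200:350],None,fx=4,fy=4))
```

```text
(no output)
```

View pics/m1.png

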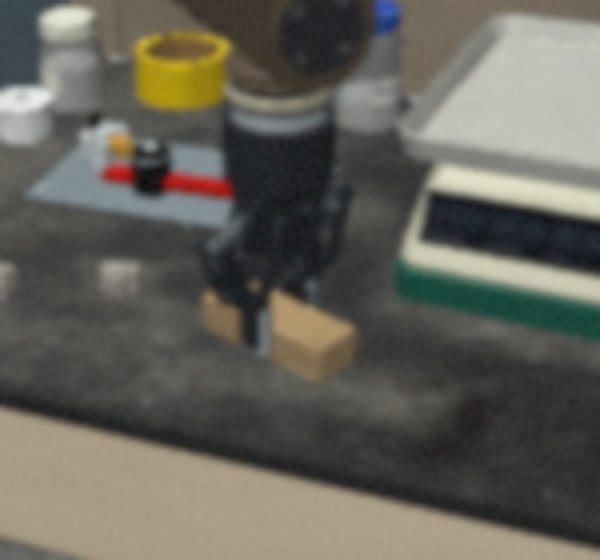

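The picture shows the block held level at its middle, with the chips untouched. Now the sweep.

Run:
```python
from h import *
psi=-0.092; L=lambda y,z:[.478+.092*y,y,z]
claw.set_gripper(0.0,90)
manip.movel([.4395,-.279,.06],v=.15)
manip.move_ptp(L(-.205,.06),q(psi))
manip.movel(L(-.205,.0065),v=.1,max_force=10)
print(readout.get_position())
print(manip.movel(L(.10,.0065),v=.08,max_force=25),readout.get_position(),readout.get_finger_force(),readout.get_time())
for n in("top","side"):
    s=imaging.snapshot(n); save(s,n+"2")
a=cv2.imread("pics/top2.png")[150:280,70:290]; b=cv2.imread("pics/side2.png")[140:250,90:290]
cv2.imwrite("pics/m2.png",np.vstack([cv2.resize(a,(500,295)),cv2.resize(b,(500,275))]))
```

```text
[ 0.45795704 -0.20439858  0.00487191]
False [0.48723234 0.0999084  0.00652402] 94.93091225624084 12.9667
```

View pics/m2.png

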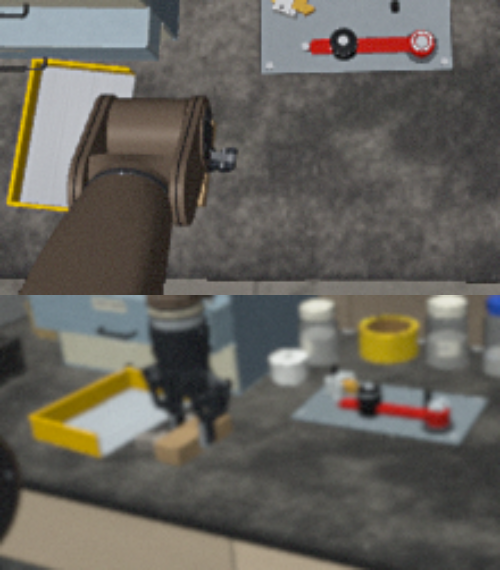

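The picture shows no chips left behind the block, and the front one peeks out ahead of it at (150,437). I'll carry on into the bay.

Run:
```python
from h import *
psi=-0.092; L=lambda y,z:[.478+.092*y,y,z]
print(manip.movel(L(.226,.0065),v=.08,max_force=25),readout.get_position(),readout.get_finger_force())
manip.movel(L(.10,.0065),v=.12)
manip.movel(L(.10,.06),v=.15)
manip.move_ptp([.52,-.085,.08],q(0.035))
print(readout.get_time())
for n in("top","side"):
    s=imaging.snapshot(n); save(s,n+"3"); W=cloud(s); np.savez(n+"3.npz",W=W,im=s["image"])
    x,y,z=W[...,0],W[...,1],W[...,2]
    m=((x>.45)&(x<.59)&(y>.15)&(y<.3)&(z>.009)&(z<.035)).astype(np.uint8)
    k,l,st,c=cv2.connectedComponentsWithStats(m,connectivity=8)
    for i in range(1,k):
        if st[i,4]>8: p=W[l==i]; print(" chip",st[i,4],p.mean(0).round(3),np.ptp(p,0).round(3))
a=cv2.imread("pics/top3.png")[130:280,70:290]; b=cv2.imread("pics/side3.png")[140:250,90:290]
cv2.imwrite("pics/m3.png",np.vstack([cv2.resize(a,(480,327)),cv2.resize(b,(480,264))]))
```

```text
False [0.49882406 0.22570534 0.00650566] 94.9675977230072
17.3
 chip 76 [0.534 0.255 0.019] [0.02  0.029 0.016]
 chip 145 [0.478 0.271 0.018] [0.028 0.05  0.015]
 chip 47 [0.529 0.254 0.018] [0.023 0.03  0.014]
 chip 72 [0.473 0.268 0.017] [0.029 0.05  0.015]
```

View pics/m3.png

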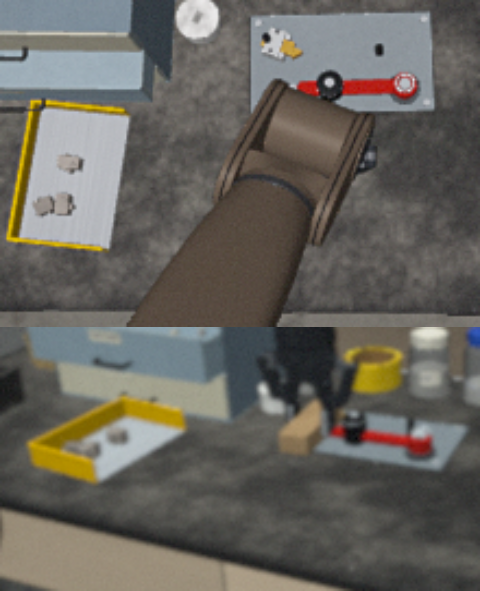

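All three chips are well inside the bay, at about (65,160), (43,206) and (64,204) in the upper view. The block is still level in the grip, in front of the roller at (329,85). Now the push.

Run:
```python
from h import *
th=.03; d=np.array([np.cos(th),np.sin(th),0]); o=q(th)
p0=np.array([.535,-.093,.0157])
manip.movel([.535,-.093,.08],v=.15,ori=o)
manip.movel(list(p0),v=.12)
manip.sleep(.3); f0=np.array(readout.get_contact_force())
hit=manip.movel(list(p0+.055*d),v=.03,max_force=2.5)
p=np.array(readout.get_position()); print(hit,p,np.array(readout.get_contact_force())-f0)
if hit and .555<p[0]<.58:
    for s in (.012,.024,.034,.040,.045):
        manip.movel(list(p+s*d),v=.04)
        print(s,readout.get_position(),(np.array(readout.get_contact_force())-f0).round(1))
print(readout.get_finger_force(),readout.get_finger_gap(),readout.get_time())
for n in("top","side"):
    s=imaging.snapshot(n); save(s,n+"4"); W=cloud(s); np.savez(n+"4.npz",W=W,im=s["image"])
a=cv2.imread("pics/top4.png")[130:250,150:310]; b=cv2.imread("pics/side4.png")[150:230,190:310]
cv2.imwrite("pics/m4.png",np.vstack([cv2.resize(a,(400,300)),cv2.resize(b,(400,267))]))
```

```text
True [ 0.56613958 -0.09171323  0.01472582] [-0.53092361  0.34031426 -0.52239794]
0.012 [ 0.57607879 -0.09035079  0.01333662] [-4.6  1.5  0.9]
0.024 [ 0.58769485 -0.08985608  0.01313525] [-6.   2.4  1.2]
0.034 [ 0.59444128 -0.08997355  0.01303096] [-16.1   0.4   9.6]
0.04 [ 0.5977925  -0.08988942  0.01190777] [-20.2  -1.8   9.1]
0.045 [ 0.6068902  -0.09047454  0.01220578] [-8.6 -3.6 -0.4]
94.73662734031677 0.4435455481590378 21.6333
```

View pics/m4.png

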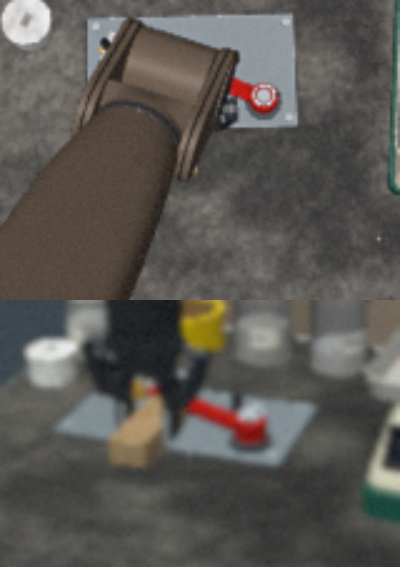

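The picture shows the arm swung back: the bar runs from the pivot at (250,420) to about (187,402) in the lower view, and the block sits against the roller, hidden by the fingers. The force peaked at 20 N and fell to 8.6 N, so the pawl has clicked. I'll measure the arm angle from the red bar pixels, using the rest image as the baseline.

```bash
cat > ang.py <<'E'
from h import *
def ang(W,im,pv=(.6425,-.190)):
    im=im.astype(int); R,G,B=im[...,0],im[...,1],im[...,2]; x,y,z=W[...,0],W[...,1],W[...,2]
    d=np.hypot(x-pv[0],y-pv[1])
    m=(R>120)&(G<75)&(B<75)&(d>.026)&(d<.15)&(z>.012)&(z<.06)&(y>pv[1])
    p=W[m][:,:2].astype(np.float32)
    vx,vy,cx,cy=cv2.fitLine(p,cv2.DIST_HUBER,0,.01,.01).ravel()
    c=p.mean(0); return len(p),np.ptp(p,0).round(3),"line",round(float(np.arctan(vx/vy)),3),"from pivot",round(float(np.arctan2(c[0]-pv[0],c[1]-pv[1])),3),c.round(4),round(float(np.median(W[m][:,2])),3)
E
python3 - <<'E'
from ang import *
for k in "34" if False else "04":
    for n in("top","side"):
        d=np.load(n+k+".npz"); print(n,k,*ang(d["W"],d["im"]))
print(readout.get_position(),readout.get_tool_rot(),readout.get_contact_force())
E
```

```text
top 0 182 [0.024 0.118] line -0.042 from pivot -0.032 [ 0.6399 -0.1105] 0.028
side 0 87 [0.02  0.115] line -0.047 from pivot -0.134 [ 0.6325 -0.1157] 0.028
top 4 34 [0.022 0.018] line 1.444 from pivot 0.374 [ 0.6549 -0.1585] 0.029
side 4 55 [0.046 0.106] line 0.389 from pivot 0.269 [ 0.6573 -0.1364] 0.028
[ 0.6069686  -0.09049398  0.01221856] [-0.00119247  0.99986287  0.01489603 -0.00713698] [-7.70543257 -2.63446432 -1.70217747]
```

Run:
```python
from ang import *
th=.03
manip.movel([.6185,-.0902,.0167],v=.03,ori=q(th)); manip.sleep(.4)
print(readout.get_position(),readout.get_contact_force(),readout.get_finger_force(),readout.get_finger_gap(),readout.get_time())
for n in("top","side"):
    s=imaging.snapshot(n); save(s,n+"5"); W=cloud(s); np.savez(n+"5.npz",W=W,im=s["image"]); print(n,*ang(W,s["image"]))
b=cv2.imread("pics/side5.png")[150:230,190:310]
cv2.imwrite("pics/m5.png",cv2.resize(b,(720,480),interpolation=cv2.INTER_CUBIC))
```

```text
[ 0.61338483 -0.09049036  0.01348787] [-8.2266648  -3.84808607 -3.44398771] 94.64745998382568 0.4483189870350702 22.5417
top 42 [0.024 0.023] line -0.28 from pivot 0.449 [ 0.6576 -0.1586] 0.028
side 55 [0.046 0.053] line 0.501 from pivot 0.355 [ 0.6619 -0.1377] 0.028
```

View pics/m5.png

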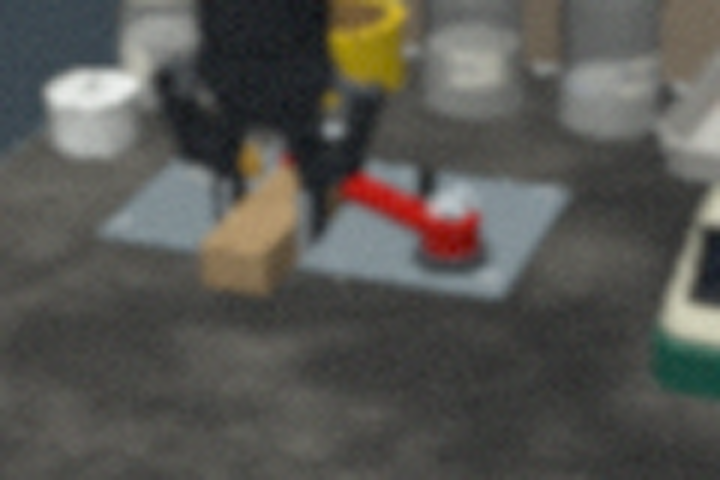

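The picture shows the block gripped and pressed on the roller, with the arm bar well back from (345,185) to (450,215) and the tin untouched. The estimates put the arm at about 0.48–0.55 rad, and the block carries about 8 N.

```bash
python3 -c "
from h import *
print(ticket.job_done())"
```

```text
the job is handed in; nothing more can be done
None
```

I handed the job in (no verdict came back): all three mortar pieces are in the scrap bay, and the block is still gripped and holding the tensioner arm past the click at about 0.5 rad (camera estimate) with about 8 N.

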